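Close up the bench: push two drawers shut and tip the waste tub's flap closed

ROBOT

A 6-joint arm with a two-finger parallel gripper is mounted at the origin on a cart in front of the work surface, level with it; the furniture and walls round the work are solid. World frame = base frame: x ahead of the robot, y to its left, z up, the work surface at z = 0. Lengths are in m, angles in degrees, forces in N, time in s.
With the tool pointing down it reaches from about 0.25 to 0.725 m from the base axis. Payload 9.7 kg.
Tool frame: the origin (TCP) lies midway between the tips of the shut fingers; the grasp point (between the pads) lies 19 mm behind it (bot.pinch_z is the distance from the TCP to the grasp point, in m); z points along the fingers, y is the direction in which the jaws open and shut (so a half turn about z gives the same grasp; the last joint's range is limited). The gripper opens to 85 mm and grips with 20 to 120 N. Pads are 22 mm wide; open, the fingers measure 114 mm over their backs; the gripper's body (76 mm by 85 mm) begins 54 mm behind the grasp point. The pads swing forward as they close: fully open they stand 13 mm farther back than shut.
Start: joints at [-67.437, 4.979, 10.078, 95.1, 0, 90], TCP at [0.211, -0.508, 0.231] pointing down, gripper open.
Joint ranges: [-179.16, 179.16], [-48.56, 103.87], [-65.8, 70.77], [-126.05, 130.52], [-82.76, 87.17], [-180, 180]. Speed limits (degrees/s): [127.2, 127.2, 147.25, 180, 180, 180].

INTERFACE

Orientations are given as [roll, pitch, yaw] about the fixed x, y, z axes, in that order (R = Rz(yaw) Ry(pitch) Rx(roll)).
In Python, from workcell import bot, imaging gives the robot as it stands.
- The arm moves only by the tool servo_tool, never from a script. Its argument "moves" is a list that holds one entry, the list of rows, each a list of 7 numbers: the turn, a rotation vector about the tool's x, y, z in rad, then the shift along the tool's x, y, z in cm, then the finger opening in cm, from 0 to 8.54. A call has 1 to 12 rows; each row shifts and turns the pose as measured when the row begins, along the tool's axes as they then stand; what a row does not reach is not made up. A row lasts 1/12 s, in which the tool goes at most 41.7 mm and 7.16 degrees, less where a joint would pass 70% of its speed; a pose out of reach is approached as far as the arm can. A call is refused whole if a number of a shift passes 4.17 or a number of a turn 0.125, either way. A call with a gripper value outside its range is refused whole. The fingers move at their own pace and stop on an object; "force" is the grip in N (left out, the last holds). Time passes only in rows, so rows that do not move let the fingers close. It gives the time, the measured TCP pose, the force and the opening at its end, in the units of the state.
- bot.get_obs(): the state, without advancing time (a new reading comes with each control period).
- imaging.camera(name): name is "scene" or "top" or "wrist"; returns the picture (400x640x3 uint8, blue, green, red); there is no depth.
- imaging.calibration(name): a dict with "fx", "fy", "cx", "cy" (pixels), "camera_from_world" (4x4, takes a point from world to camera coordinates). Camera axes: x right, y down, z forward; pixel columns grow to the right and rows downward; lengths in m; the calibration is good to about 2 mm. A picture is of the moment at which its call begins: read the wrist's pose just before it. calibration takes no time and is no camera call; for the wrist camera it gives the pose at the moment of the call.
- bot.job_done(): hands the job in, once; it reports no verdict.
The state is a dict: "time": time; "q": joint angles; "qd": joint speeds; "joint_efforts": joint torques, N m; "ee_pos": TCP position; "tcp_rot": TCP orientation; "wrist_force": force on the tool from outside, world axes, zero at the start; "torque": the same for the moment, N m; "opening": finger opening in m.
Only numpy, scipy, OpenCV 4.12 (cv2) and the standard library are available. Lean on these libraries where they do the work, as an engineer would, in place of code of your own. Each camera call takes 0.05 s, during which the arm holds its last target.

TASK

Close up the bench by pushing with the fingertips only, picking nothing up: push the top and the middle drawer of the drawer unit fully home, and tip the standing red flap of the yellow waste tub over until it lies shut. Leave the bottom drawer slightly open as it is, do not shove the unit or the tub about, and leave the cup, the dropper bottle and the timer alone.

Things in the scene. Friction and masses are not known exactly. Their poses are not given: they have to be found in the camera images.
- drawer_unit: Grey-white drawer unit, 150 deep x 200 wide x 165 mm high, about 3 kg, loose on the bench, three clear drawers one above the other. Origin: centre of its underside; x points from front to back (the way drawers are pushed in), z up. Housing front at x = -75 mm; shut drawer fronts are flush with it. Drawers slide lightly (about 0.5 N) and stay where left.
- drawer_unit_drawer_3 (a joint): Top drawer: 0 = shut, flush; grows in m as it slides out to the front. To be shut. Front 192 mm wide, 112 to 159 mm above the bench, with a pull lip in its middle at 125 mm: 44 mm wide, 2.5 mm thick, sticking out 12 mm.
- drawer_unit_drawer_2 (a joint): Middle drawer, same meaning. To be shut. Front 58 to 105 mm above the bench, the same lip at 71 mm.
- drawer_unit_drawer_1 (a joint): Bottom drawer, same meaning; starts about 35 mm open and is to stay so. Front 4 to 51 mm above the bench, the same lip at 17 mm.
- front_3 (a point): Point on the front face of the top drawer, mid width, 142 mm above the bench, 16 mm over its lip; moves with the drawer. Axes as the unit's.
- front_2 (a point): The same on the middle drawer, 88 mm above the bench.
- front_1 (a point): The same on the bottom drawer, 35 mm above the bench.
- waste_tub: Round yellow waste tub, 149 mm across, its flat lid 91 mm above the bench, about 0.9 kg, standing loose. Origin: centre of its underside, z up.
- waste_tub_flap (a joint): Red round flap on the tub's lid, 73 mm across, 5.5 mm thick: 0 = shut, lying flat on the lid; grows in rad as it is raised. It starts near 1.7, on edge, leaning a little back past upright. Its hinge is stiff enough that it stays at any angle where it is left, so it must be followed all the way down; that takes under 2 N.
- flap_hinge (a point): Middle of the flap's hinge line, on the tub, 92 mm above the bench. In the tub's frame the shut flap points from here along (0.342, 0.940, 0), and the hinge line runs level at right angles to that.
- flap_edge (a point): Point on the rim of the flap farthest from the hinge (79 mm from it), on the face that is uppermost when shut; moves with the flap.
- specimen_cup: Loose specimen cup with blue lid, 50 across x 63 mm high, origin at the centre of its underside. Leave alone.
- dropper_bottle: Loose brown dropper bottle, 27 across x 98 mm high, origin at the centre of its underside. Leave alone.
- timer: Loose white bench timer, 62 x 62 x 18 mm, lying flat, origin at the centre of its underside. Leave alone.

How it is judged:
By the outcome, as a careful person would: the job done as asked, in the order asked, and still so for the second after the job is handed in, with the robot touching nothing.
It also fails if it takes over 64 s, if anything falls off the work surface, if the arm or the gripper's body presses on something with over 40 N, if the wrist force passes 120 N, or if a joint passes its speed limit or range.

## Working session

There is one attempt and no reset: what is moved stays moved. The work goes in short steps, Python scripts to look and compute and a tool call to move; the robot and the scene stay as the last step left them, time stands still between calls to the robot, and variables do not carry over. Pictures are saved under pics/ and viewed, and the job is handed in when it is done.

Besides the shell and the picture viewer there is one more tool, called after "Request:" as name(argument=value, ...) on one line, values as JSON. servo_tool: Moves the arm, as the interface text tells. Its arguments: {"type":"object","properties":{"moves":{"type":"array","items":{"type":"array","items":{"type":"array","items":{"type":"number"}}}},"force":{"type":"number"}},"required":["moves"]}

```bash
mkdir -p pics; ls
python3 - <<'E'
from workcell import bot, imaging
import cv2
for n in ["scene","top"]:
    cv2.imwrite(f"pics/{n}0.png", imaging.camera(n))
    c=imaging.calibration(n); print(n,c)
print(bot.get_obs())
E
```

```text
pics
scene {'fx': 459.0538019891596, 'fy': 459.0538019891596, 'cx': 320.76505697559804, 'cy': 196.5060287628805, 'camera_from_world': array([[-0.82947979, -0.55831508,  0.0157335 ,  0.39222388],
       [-0.40949311,  0.58873782, -0.69692407,  0.29862332],
       [ 0.37984032, -0.58452719, -0.71697231,  1.03761358],
       [ 0.        ,  0.        ,  0.        ,  1.        ]])}
top {'fx': 411.74992429847697, 'fy': 411.74992429847697, 'cx': 316.24871394117304, 'cy': 205.2935881075759, 'camera_from_world': array([[ 0.01273209, -0.99991014, -0.00419564, -0.02929118],
       [-0.9975667 , -0.01241438, -0.06860436,  0.51533964],
       [ 0.06854611,  0.00505891, -0.99763512,  1.1867059 ],
       [ 0.        ,  0.        ,  0.        ,  1.        ]])}
{'time': 0.1, 'q': array([-6.74358153e+01,  5.00871979e+00,  1.00402907e+01,  9.50985250e+01,
        1.57622288e-03,  9.00014521e+01]), 'qd': array([-0.09244033,  0.00168374,  0.09715486, -0.09573098, -0.00418443,
        0.01217121]), 'joint_efforts': array([ 7.92654155e-04, -5.21561122e+01,  4.65653408e+01,  1.60820974e-02,
        1.62153469e-05,  1.33502459e-05]), 'ee_pos': array([ 0.21097964, -0.50771994,  0.23065817]), 'tcp_rot': array([-1.79933046e+02, -1.57452489e-03,  2.25627307e+01]), 'wrist_force': array([-0.39727619, -0.09793805,  0.89325438]), 'torque': array([-0.00464296,  0.02448169, -0.00798118]), 'opening': 0.08546569875620337}
```

View pics/scene0.png

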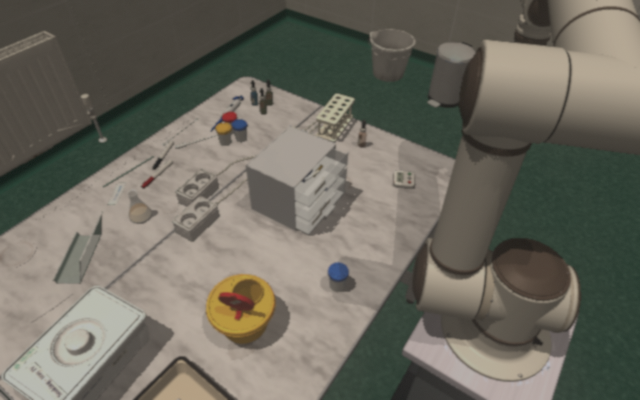

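View pics/top0.png

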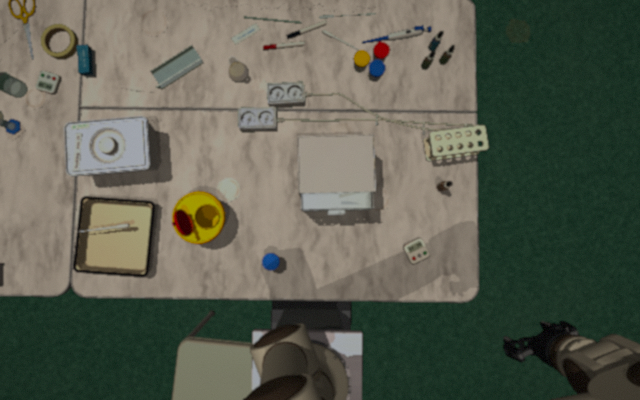

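The scene view shows the unit near (300,180) and the tub near (240,305). The top view shows the unit at (337,172), the tub at (198,218) with its flap at (183,222), the cup at (271,261), the timer at (416,251) and the dropper at (444,186). I'll zoom in next.

Run:
```python
import cv2,numpy as np
t=cv2.imread("pics/top0.png"); s=cv2.imread("pics/scene0.png")
cv2.imwrite("pics/top_unit.png",cv2.resize(t[125:225,285:395],None,fx=5.5,fy=5.5,interpolation=cv2.INTER_CUBIC))
cv2.imwrite("pics/top_tub.png",cv2.resize(t[180:280,160:290],None,fx=5,fy=5,interpolation=cv2.INTER_CUBIC))
cv2.imwrite("pics/sc_unit.png",cv2.resize(s[120:240,235:365],None,fx=5,fy=5,interpolation=cv2.INTER_CUBIC))
cv2.imwrite("pics/sc_tub.png",cv2.resize(s[260:350,195:290],None,fx=6,fy=6,interpolation=cv2.INTER_CUBIC))
```

```text
(no output)
```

View pics/top_unit.png

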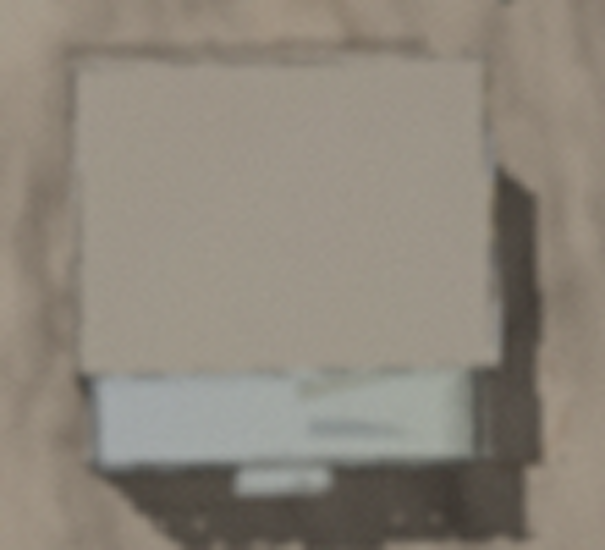

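View pics/sc_unit.png

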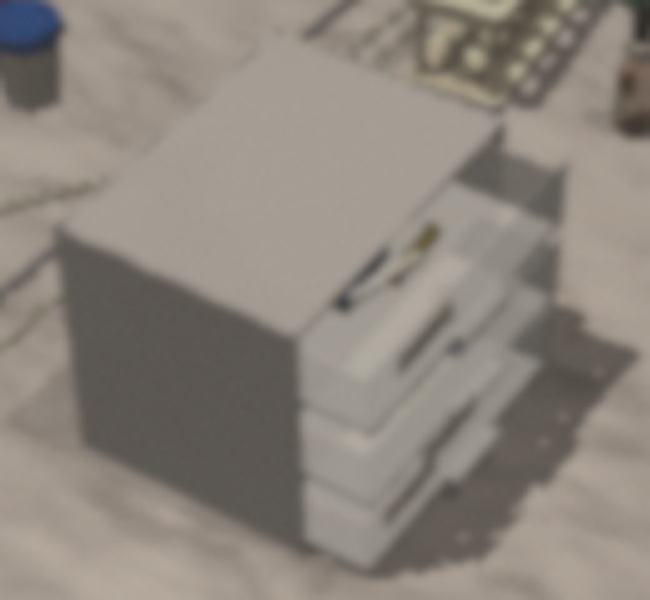

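View pics/top_tub.png

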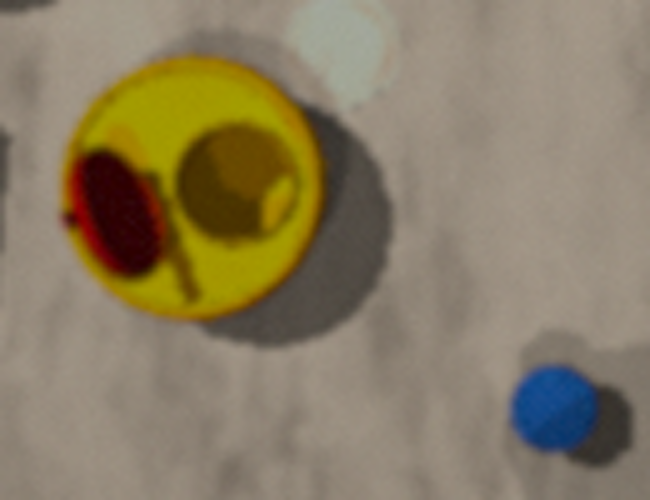

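View pics/sc_tub.png

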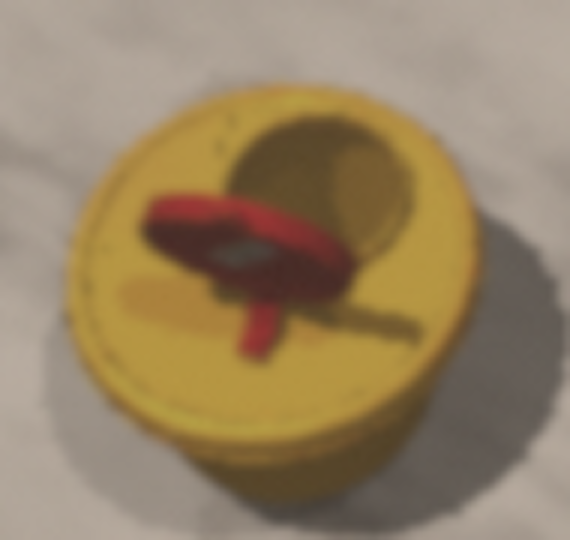

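```bash
cat > h.py <<'E'
import numpy as np
from workcell import imaging
def ray(n,u,v,z,c=None):
    c=c or imaging.calibration(n); M=c["camera_from_world"]; R=M[:3,:3]; o=-R.T@M[:3,3]
    d=R.T@np.array([(u-c["cx"])/c["fx"],(v-c["cy"])/c["fy"],1]); return o+d*(z-o[2])/d[2]
def proj(n,p,c=None):
    c=c or imaging.calibration(n); M=c["camera_from_world"]; q=M[:3,:3]@np.array(p)+M[:3,3]
    return np.array([c["fx"]*q[0]/q[2]+c["cx"],c["fy"]*q[1]/q[2]+c["cy"]])
def tri(u1,u2,c1,c2):
    import cv2
    P=[np.array([[c["fx"],0,c["cx"]],[0,c["fy"],c["cy"]],[0,0,1]])@c["camera_from_world"][:3] for c in (c1,c2)]
    X=cv2.triangulatePoints(P[0],P[1],np.array(u1,float).reshape(2,1),np.array(u2,float).reshape(2,1)); return (X[:3]/X[3]).ravel()
E
python3 - <<'E'
from h import *
import cv2
np.set_printoptions(precision=4,suppress=True)
def cr(n,x,y,s,ox,oy,z): return ray(n,(x+.5)/s-.5+ox,(y+.5)/s-.5+oy,z)
U=lambda x,y,z: cr("top",x,y,5.5,285,125,z)
S=lambda x,y,z: cr("scene",x,y,5,235,120,z)
print("top corners TL TR BR BL",*[U(*a,.165) for a in [(72,57),(485,57),(500,362),(80,375)]])
print("scene corners BL(rear-left..)", *[S(*a,.165) for a in [(290,38),(58,228),(293,338),(502,130)]])
print("drawer3 top rim", U(95,467,.159),U(472,458,.159),"lip",U(235,495,.125),U(331,490,.125))
print("sc d3 rim", S(370,385,.159), S(566,168,.159),"d2",S(372,435,.105),"d1", S(375,510,.051), "d1 bottom",S(370,572,.004))
T=lambda x,y,z: cr("top",x,y,5,160,180,z)
V=lambda x,y,z: cr("scene",x,y,6,195,260,z)
print("tub",T(195,188,.091),"hole",T(240,182,.091),"scene tub",V(275,265,.091),"hole",V(322,192,.091))
t=cv2.imread("pics/top0.png");b=t.astype(int)
for n,f,box in [("top","top0",(160,180,250,260)),("scene","scene0",(190,260,290,350))]:
    im=cv2.imread(f"pics/{f}.png").astype(int); m=((im[...,2]-im[...,0]>60)&(im[...,1]>im[...,0]+40)).astype(np.uint8)
    k=np.zeros_like(m);x0,y0,x1,y1=box;k[y0:y1,x0:x1]=m[y0:y1,x0:x1]
    cs,_=cv2.findContours(k,cv2.RETR_EXTERNAL,cv2.CHAIN_APPROX_NONE);c=max(cs,key=cv2.contourArea);e=cv2.fitEllipse(cv2.convexHull(c));print(n,e,ray(n,*e[0],.091))
print("cup",T(555,408,.063),"timer",ray("top",416,251,.018),"dropper",ray("top",446,183,.09),ray("scene",363,125,.09))
E
```

```text
top corners TL TR BR BL [0.688 0.027 0.165] [ 0.6903 -0.1679  0.165 ] [ 0.5458 -0.1754  0.165 ] [0.5373 0.0209 0.165 ]
scene corners BL(rear-left..) [ 0.6812 -0.1649  0.165 ] [0.6839 0.0292 0.165 ] [0.5394 0.0251 0.165 ] [ 0.5416 -0.1653  0.165 ]
drawer3 top rim [0.4946 0.0134 0.159 ] [ 0.5011 -0.1632  0.159 ] lip [ 0.4839 -0.0531  0.125 ] [ 0.4869 -0.0995  0.125 ]
sc d3 rim [0.4941 0.025  0.159 ] [ 0.5008 -0.1646  0.159 ] d2 [0.5035 0.0101 0.105 ] d1 [0.5008 0.0115 0.051 ] d1 bottom [0.5016 0.0151 0.004 ]
tub [0.4739 0.2992 0.091 ] hole [0.4775 0.2746 0.091 ] scene tub [0.4694 0.3114 0.091 ] hole [0.4752 0.2792 0.091 ]
top ((197.86610412597656, 217.04833984375), (52.39461135864258, 53.65864181518555), 48.031105041503906) [0.4743 0.3013 0.091 ]
scene ((239.7365264892578, 304.5495910644531), (60.41800308227539, 69.7440185546875), 65.06028747558594) [0.4693 0.3136 0.091 ]
cup [0.3546 0.1023 0.063 ] timer [ 0.3864 -0.3137  0.018 ] dropper [ 0.5767 -0.3799  0.09  ] [ 0.5714 -0.3763  0.09  ]
```

```bash
cat > plan.py <<'E'
import sys,numpy as np
from scipy.spatial.transform import Rotation as R
from workcell import bot
# plan.py x y z roll pitch yaw  -> total shift in cm in current tool axes, total turn (tool) in rad
o=bot.get_obs(); a=[float(v) for v in sys.argv[1:7]]
np.set_printoptions(precision=3,suppress=True)
E=lambda r:R.from_euler('xyz',r,degrees=True)
R0=E(o["tcp_rot"]);R1=E(a[3:])
print("t",o["time"],"pos",o["ee_pos"],"rot",o["tcp_rot"],"F",o["wrist_force"],"q",o["q"])
print("shift cm tool",R0.inv().apply(np.array(a[:3])-o["ee_pos"])*100,"turn rad",(R0.inv()*R1).as_rotvec())
print("shift in target axes",R1.inv().apply(np.array(a[:3])-o["ee_pos"])*100)
E
python3 plan.py 0.44 -0.076 0.24 180 0 2
```

```text
t 0.1 pos [ 0.211 -0.508  0.231] rot [-179.933   -0.002   22.563] F [-0.397 -0.098  0.893] q [-67.436   5.009  10.04   95.099   0.002  90.001]
shift cm tool [ 37.714 -31.081  -0.897] turn rad [-0.001  0.     0.359]
shift in target axes [ 24.395 -42.346  -0.934]
```

Request:
servo_tool(moves=[[[0,0,0,1.9,-1.55,-0.05,0],[0,0,0,1.9,-1.55,-0.05,0],[0,0,0,1.9,-1.55,-0.05,0],[0,0,0,1.9,-1.55,-0.05,0],[0,0,0,1.9,-1.55,-0.05,0],[0,0,0,1.9,-1.55,-0.05,0],[0,0,0,1.9,-1.55,-0.05,0],[0,0,0,1.9,-1.55,-0.05,0],[0,0,0,1.9,-1.55,-0.05,0],[0,0,0,1.9,-1.55,-0.05,0],[0,0,0,1.9,-1.55,-0.05,0],[0,0,0,1.9,-1.55,-0.05,0]]], force=30)

```text
time: 1.1
ee_pos: [0.3523, -0.2393, 0.2316]
tcp_rot: [-179.4, 0.2, 22.1]
wrist_force: [0.1, -1.1, -0.5]
opening: -0.0001
```

```bash
python3 plan.py 0.43 -0.076 0.24 180 0 2
```

```text
t 1.1 pos [ 0.352 -0.239  0.232] rot [-179.423    0.15    22.117] F [ 0.107 -1.094 -0.525] q [-34.316 -11.291  -5.428  96.427   0.194 123.567]
shift cm tool [ 13.342 -12.214  -0.752] turn rad [-0.01   0.004  0.351]
shift in target axes [  8.333 -16.051  -0.84 ]
```

Request:
servo_tool(moves=[[[0,0,0,1.6,-1.5,0,0],[0,0,0,1.6,-1.5,0,0],[0,0,0,1.6,-1.5,0,0],[0,0,0,1.6,-1.5,0,0],[0,0,0,1.6,-1.5,0,0],[0,0,0,1.6,-1.5,0,0],[0,0,0,1.6,-1.5,0,0],[0,0,0,1.6,-1.4,0,0],[0,0,0.12,0,0,0,0],[0,0,0.12,0,0,0,0],[0,0,0.12,0,0,0,0]]])

```text
time: 2.02
ee_pos: [0.4289, -0.067, 0.2294]
tcp_rot: [-179.4, 0.6, 1.3]
wrist_force: [-0.1, 0.1, -0.3]
opening: 0.0001
```

```bash
python3 plan.py 0.44 -0.078 0.17 180 -60 2
```

```text
t 2.0167 pos [ 0.429 -0.067  0.229] rot [-179.378    0.616    1.323] F [-0.07   0.115 -0.257] q [ -9.207 -10.081  -4.646  96.153   0.499 169.47 ]
shift cm tool [1.145 1.188 5.919] turn rad [-0.004  1.058 -0.017]
shift in target axes [-4.613  1.137  3.896]
```

Request:
servo_tool(moves=[[[0,0.117,0,0,0.1,0,0],[0,0.117,0,0,0.1,0,0],[0,0.117,0,0,0.1,0,0],[0,0.117,0,0,0.1,0,0],[0,0.117,0,0,0.1,0,0],[0,0.117,0,0,0.1,0,0],[0,0.117,0,0,0.1,0,0],[0,0.117,0,0,0.1,0,0],[0,0.117,0,0,0.1,0,0]]])

```text
time: 2.77
ee_pos: [0.5171, -0.1183, 0.2266]
tcp_rot: [-175.1, -55.2, -0.8]
wrist_force: [1.3, -0.1, -0.7]
opening: 0.0
```

```bash
python3 plan.py 0.455 -0.078 0.139 180 -60 2
python3 - <<'E'
from workcell import imaging
import cv2
im=imaging.camera("scene"); cv2.imwrite("pics/s1.png",cv2.resize(im[60:280,200:460],None,fx=2.7,fy=2.7,interpolation=cv2.INTER_CUBIC))
E
```

```text
t 2.7667 pos [ 0.517 -0.118  0.227] rot [-175.133  -55.186   -0.817] F [ 1.326 -0.091 -0.71 ] q [-26.138 -48.499 -47.947  39.524  25.249 164.338]
shift cm tool [-10.77   -3.944   0.188] turn rad [-0.043  0.083 -0.03 ]
shift in target axes [-10.619  -4.249  -0.877]
```

View pics/s1.png

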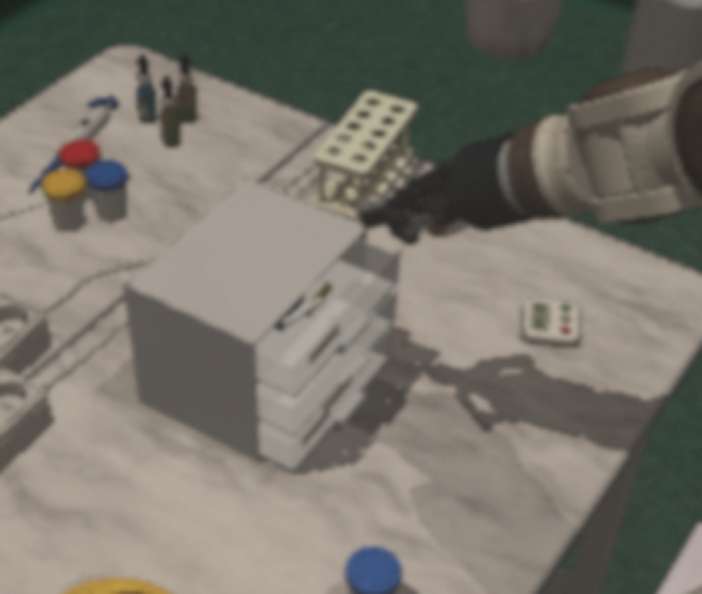

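Request:
servo_tool(moves=[[[0,-0.11,0,-1,-0.4,0,0],[0,-0.11,0,-1,-0.4,0,0],[0,-0.11,0,-1,-0.4,0,0],[0,-0.11,0,-1,-0.4,0,0]]])

```text
time: 3.15
ee_pos: [0.4836, -0.1058, 0.1855]
tcp_rot: [-176.6, -29.2, 1.1]
wrist_force: [-0.0, 0.1, -0.0]
opening: 0.0003
```

```bash
python3 plan.py 0.445 -0.078 0.2 180 -30 2
```

```text
t 3.15 pos [ 0.484 -0.106  0.185] rot [-176.589  -29.184    1.087] F [-0.033  0.127 -0.048] q [-19.96  -30.818 -30.132  64.271  13.317 161.204]
shift cm tool [-2.617 -3.033 -2.95 ] turn rad [-0.052  0.014 -0.014]
shift in target axes [-2.532 -2.913 -3.139]
```

Request:
servo_tool(moves=[[[-0.017,0,0,-1,-1,-1,0],[-0.017,0,0,-1,-1,-1,0],[-0.017,0,0,-1,-1,-1,0],[0,0,0,0,0,0,0]]])

```text
time: 3.48
ee_pos: [0.4408, -0.0771, 0.1897]
tcp_rot: [-179.2, -27.4, 0.9]
wrist_force: [-0.2, 0.5, 1.3]
opening: 0.0003
```

```bash
python3 plan.py 0.445 -0.077 0.136 180 -35 2
```

```text
t 3.4833 pos [ 0.441 -0.077  0.19 ] rot [-179.242  -27.405    0.946] F [-0.159  0.526  1.254] q [-15.005 -37.755 -32.903  68.545   8.002 165.737]
shift cm tool [-2.094  0.065  4.957] turn rad [-0.004  0.132 -0.017]
shift in target axes [-2.731  0.007  4.637]
```

Request:
servo_tool(moves=[[[0,0.03,0,-0.55,0,1.2,0],[0,0.03,0,-0.55,0,1.2,0],[0,0.03,0,-0.55,0,1.2,0],[0,0.03,0,-0.55,0,1.2,0],[0,0,0,0,0,0,0]]])

```text
time: 3.9
ee_pos: [0.4464, -0.0755, 0.1349]
tcp_rot: [-179.2, -34.6, 1.0]
wrist_force: [-1.2, -0.2, -0.7]
opening: -0.0002
```

```bash
python3 plan.py 0.480 -0.076 0.136 180 -35 2
python3 - <<'E'
from workcell import imaging
import cv2
im=imaging.camera("scene"); cv2.imwrite("pics/s2.png",cv2.resize(im[110:260,230:400],None,fx=4,fy=4,interpolation=cv2.INTER_CUBIC))
E
```

```text
t 3.9 pos [ 0.446 -0.076  0.135] rot [-179.196  -34.576    1.017] F [-1.235 -0.194 -0.698] q [-16.134 -45.802 -45.652  56.983  10.413 165.708]
shift cm tool [2.827 0.134 1.813] turn rad [-0.004  0.007 -0.014]
shift in target axes [2.811 0.166 1.834]
```

View pics/s2.png

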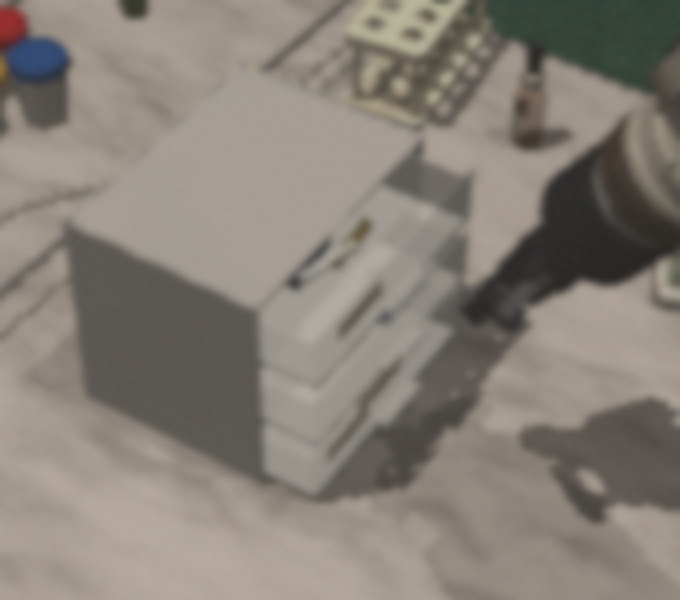

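Request:
servo_tool(moves=[[[0,0,0,0.62,0,0.38,0],[0,0,0,0.62,0,0.38,0],[0,0,0,0.62,0,0.38,0],[0,0,0,0.62,0,0.38,0],[0,0,0,0.62,0,0.38,0],[0,0,0,0,0,0,0]]])

```text
time: 4.45
ee_pos: [0.4897, -0.0756, 0.1445]
tcp_rot: [-179.4, -34.8, 1.1]
wrist_force: [-0.1, 0.0, -0.5]
opening: -0.0003
```

Request:
servo_tool(moves=[[[0,0,0,0.1,0,0.45,0],[0,0,0,0.25,0,0.4,0],[0,0,0,0.41,0,0.29,0],[0,0,0,0.41,0,0.29,0],[0,0,0,0.41,0,0.29,0],[0,0,0,0,0,0,0]]])

```text
time: 4.95
ee_pos: [0.5151, -0.0746, 0.1383]
tcp_rot: [-179.3, -34.7, 1.1]
wrist_force: [0.0, 0.3, -0.0]
opening: -0.0001
```

Run:
```python
from workcell import imaging
import cv2
im=imaging.camera("scene"); cv2.imwrite("pics/s3.png",cv2.resize(im[110:260,230:400],None,fx=4,fy=4,interpolation=cv2.INTER_CUBIC))
im=imaging.camera("wrist"); cv2.imwrite("pics/w3.png",im)
```

```text
(no output)
```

View pics/s3.png

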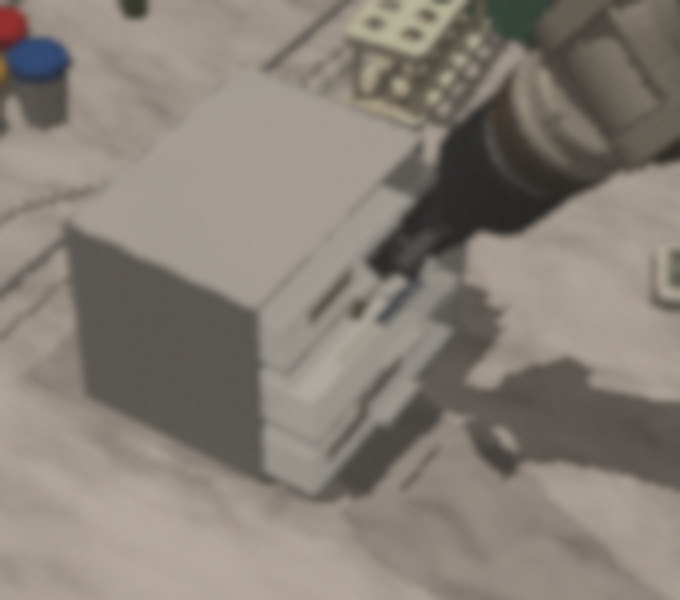

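View pics/w3.png

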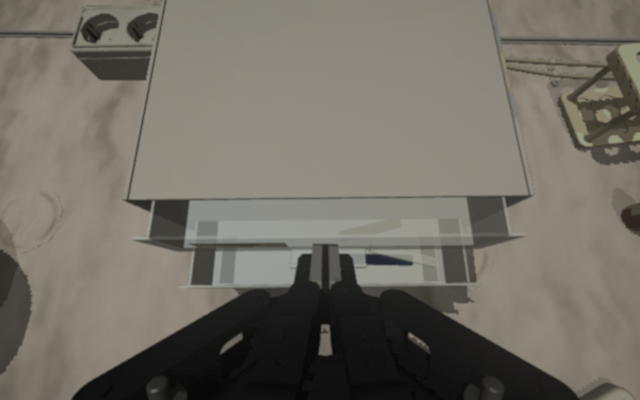

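Request:
servo_tool(moves=[[[0,0,0,0.33,0,0.24,0],[0,0,0,0.33,0,0.24,0],[0,0,0,0.25,0,0.18,0],[0,0,0,0,0,0,0]]])

```text
time: 5.38
ee_pos: [0.5264, -0.0743, 0.1381]
tcp_rot: [-179.3, -34.7, 1.1]
wrist_force: [-0.4, 0.3, -1.3]
opening: -0.0001
```

Run:
```python
from workcell import imaging
import cv2
im=imaging.camera("wrist"); cv2.imwrite("pics/w4.png",im)
```

```text
(no output)
```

View pics/w4.png

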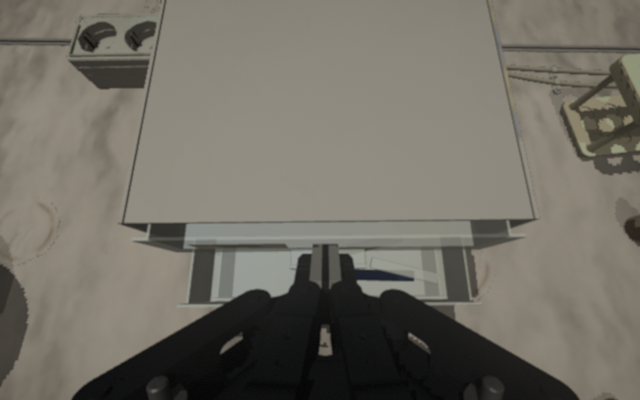

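Run:
```python
from h import *
np.set_printoptions(precision=4,suppress=True)
print(ray("wrist",330,221,.165),ray("wrist",330,238,.159),ray("wrist",330,236,.159))
print(ray("wrist",123,223,.165),ray("wrist",536,219,.165))
```

```text
[ 0.5417 -0.0747  0.165 ] [ 0.5347 -0.0749  0.159 ] [ 0.5357 -0.0749  0.159 ]
[0.5385 0.0231 0.165 ] [ 0.545  -0.1712  0.165 ]
```

Request:
servo_tool(moves=[[[0,0,0,0.21,0,0.14,0],[0,0,0,0.21,0,0.14,0],[0,0,0,0,0,0,0]]])

```text
time: 5.68
ee_pos: [0.5316, -0.0742, 0.1381]
tcp_rot: [-179.3, -34.7, 1.1]
wrist_force: [-0.6, 0.0, -0.6]
opening: -0.0003
```

Request:
servo_tool(moves=[[[0,0,0,0.1,0,0.07,0],[0,0,0,0,0,0,0]]])

```text
time: 5.85
ee_pos: [0.533, -0.0742, 0.1381]
tcp_rot: [-179.3, -34.7, 1.1]
wrist_force: [-0.3, -0.4, -1.2]
opening: 0.0005
```

Request:
servo_tool(moves=[[[0,0,0,0.08,0,0.05,0],[0,0,0,0,0,0,0]]])

```text
time: 6.02
ee_pos: [0.5339, -0.0741, 0.1381]
tcp_rot: [-179.3, -34.6, 1.1]
wrist_force: [-0.1, 0.6, -0.3]
opening: 0.0
```

Run:
```python
from workcell import imaging
import cv2
im=imaging.camera("wrist"); cv2.imwrite("pics/w5.png",cv2.resize(im[180:280,100:360],None,fx=3,fy=3))
```

```text
(no output)
```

View pics/w5.png

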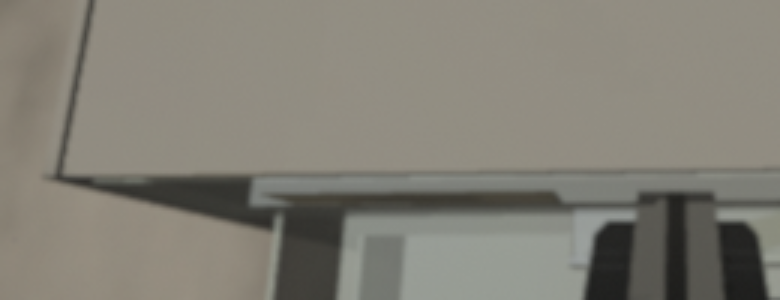

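Request:
servo_tool(moves=[[[0,0,0,0.09,0,0.05,0],[0,0,0,0,0,0,0]]])

```text
time: 6.23
ee_pos: [0.5339, -0.0742, 0.138]
tcp_rot: [-179.3, -34.5, 1.1]
wrist_force: [-4.3, 0.4, 1.9]
opening: 0.0001
```

Request:
servo_tool(moves=[[[0,0,0,0.09,0,0.05,0],[0,0,0,0,0,0,0]]])

```text
time: 6.4
ee_pos: [0.5339, -0.0742, 0.1381]
tcp_rot: [-179.3, -34.4, 1.0]
wrist_force: [-3.1, 0.5, 1.2]
opening: -0.0001
```

Request:
servo_tool(moves=[[[0,0,0,-1.0,0,-0.7,0],[0,0,0,-1.4,0,-0.95,0],[0,0,0,-1.4,0,-0.95,0],[0,0,0,-1.3,0,-0.85,0],[0,0,0,0,0,0,0]]])

```text
time: 6.82
ee_pos: [0.4708, -0.0756, 0.1378]
tcp_rot: [-179.3, -34.4, 1.1]
wrist_force: [-0.5, -0.3, -0.8]
opening: -0.0002
```

```bash
python3 - <<'E'
from workcell import imaging
import cv2
im=imaging.camera("wrist"); cv2.imwrite("pics/w6.png",im)
im=imaging.camera("scene"); cv2.imwrite("pics/s6.png",cv2.resize(im[110:260,230:400],None,fx=4,fy=4,interpolation=cv2.INTER_CUBIC))
E
python3 plan.py 0.47 -0.077 0.082 180 -35 2
```

```text
t 6.9167 pos [ 0.473 -0.076  0.138] rot [-179.336  -34.538    1.077] F [-0.272 -0.053  0.205] q [-14.771 -41.315 -43.291  54.67    9.553 166.814]
shift cm tool [-3.414  0.179  4.501] turn rad [-0.002  0.008 -0.013]
shift in target axes [-3.452  0.122  4.473]
```

View pics/w6.png

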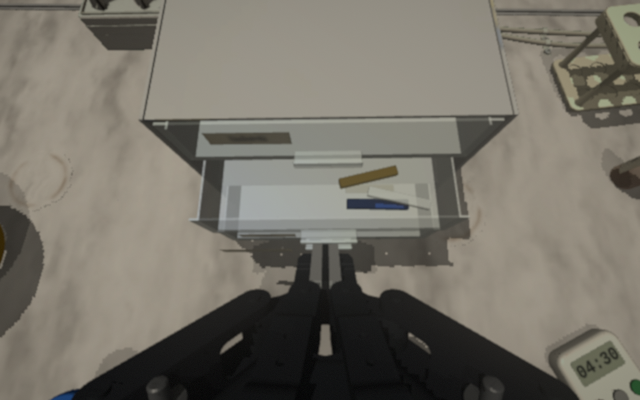

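View pics/s6.png

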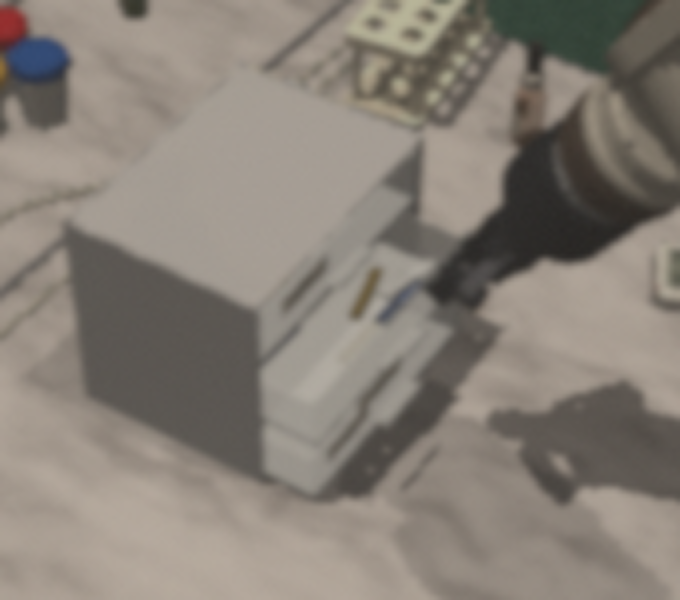

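Drawer 3 looks flush, and the middle drawer's front rim is at wrist row ~219 with its lip at ~(328,236). I'll measure its front.

Run:
```python
from h import *
np.set_printoptions(precision=4,suppress=True)
print(ray("wrist",330,219,.105),ray("wrist",328,232,.071),ray("wrist",328,242,.071),"housing",ray("wrist",330,119,.165), "lip3",ray("wrist",328,164,.125))
print("d1 lip",ray("wrist",328,248,.017))
```

```text
[ 0.503  -0.0763  0.105 ] [ 0.5004 -0.075   0.071 ] [ 0.4925 -0.0752  0.071 ] housing [ 0.5429 -0.075   0.165 ] lip3 [ 0.5348 -0.0742  0.125 ]
d1 lip [ 0.4949 -0.0752  0.017 ]
```

Request:
servo_tool(moves=[[[0,0,0,-0.9,0.03,1.0,0],[0,0,0,-0.9,0.03,1.1,0],[0,0,0,-0.8,0.03,1.1,0],[0,0,0,-0.7,0.03,1.0,0],[0,0,0,0,0,0,0]]])

```text
time: 7.33
ee_pos: [0.4736, -0.0768, 0.0857]
tcp_rot: [-179.4, -34.8, 1.2]
wrist_force: [-0.4, -0.1, 0.2]
opening: -0.0003
```

```bash
python3 plan.py 0.495 -0.076 0.085 180 -35 2
```

```text
t 7.3333 pos [ 0.474 -0.077  0.086] rot [-179.424  -34.835    1.155] F [-0.418 -0.145  0.158] q [-14.938 -41.243 -49.202  48.407   9.671 166.655]
shift cm tool [ 1.715 -0.024  1.284] turn rad [-0.002  0.003 -0.012]
shift in target axes [ 1.712 -0.005  1.289]
```

Now forward in steps.

Request:
servo_tool(moves=[[[0,0,0,0.5,0,0.35,0],[0,0,0,0.5,0,0.35,0],[0,0,0,0.41,0,0.29,0],[0,0,0,0.41,0,0.29,0],[0,0,0,0.41,0,0.29,0],[0,0,0,0,0,0,0]]])

```text
time: 7.83
ee_pos: [0.5067, -0.076, 0.0887]
tcp_rot: [-179.5, -35.0, 1.2]
wrist_force: [-0.2, -0.5, -0.2]
opening: -0.0003
```

Run:
```python
from workcell import imaging
import cv2
im=imaging.camera("wrist"); cv2.imwrite("pics/w7.png",im)
```

```text
(no output)
```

View pics/w7.png

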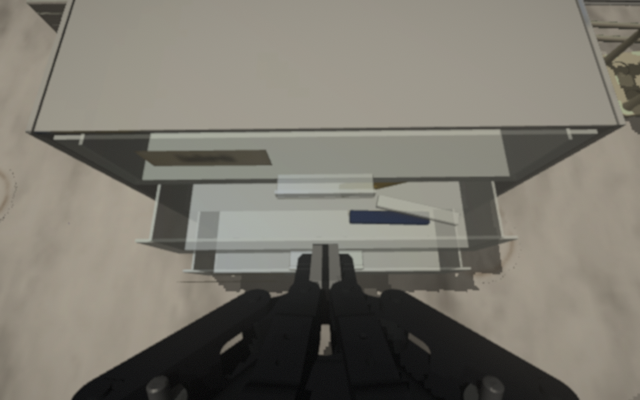

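Request:
servo_tool(moves=[[[0,0,0,0.3,0,0.33,0],[0,0,0,0.33,0,0.32,0],[0,0,0,0.33,0,0.26,0],[0,0,0,0.33,0,0.24,0],[0,0,0,0.25,0,0.18,0],[0,0,0,0,0,0,0]]])

```text
time: 8.38
ee_pos: [0.5289, -0.0754, 0.0871]
tcp_rot: [-179.5, -35.0, 1.2]
wrist_force: [-0.6, 0.3, -0.3]
opening: 0.0
```

Request:
servo_tool(moves=[[[0,0,0,0.16,0,0.12,0],[0,0,0,0.1,0,0.08,0],[0,0,0,0,0,0,0]]])

```text
time: 8.63
ee_pos: [0.5325, -0.0753, 0.0868]
tcp_rot: [-179.5, -35.0, 1.2]
wrist_force: [0.1, -0.4, -0.2]
opening: 0.0001
```

Request:
servo_tool(moves=[[[0,0,0,0.1,0,0.06,0],[0,0,0,0,0,0,0]]])

```text
time: 8.8
ee_pos: [0.5336, -0.0753, 0.0868]
tcp_rot: [-179.5, -35.0, 1.2]
wrist_force: [0.3, -0.1, -0.4]
opening: 0.0
```

Request:
servo_tool(moves=[[[0,0,0,0.09,0,0.05,0],[0,0,0,0,0,0,0]]])

```text
time: 8.97
ee_pos: [0.534, -0.0753, 0.0867]
tcp_rot: [-179.5, -34.9, 1.2]
wrist_force: [-4.4, 0.5, 3.4]
opening: 0.0003
```

Request:
servo_tool(moves=[[[0,0,0,-0.9,0,-0.6,0],[0,0,0,-1.3,0,-0.9,0],[0,0,0,-1.3,0,-0.9,0],[0,0,0,-0.9,0,-0.9,0],[0,0,0,0,0,-2,0],[0,0,0,0,0,-2,0],[0,-0.1,0,0,0,-2,0],[0,-0.1,0,0,0,-2,0],[0,0,0,0,0,0,0]]])

```text
time: 9.72
ee_pos: [0.4263, -0.0777, 0.1548]
tcp_rot: [-179.5, -23.0, 1.3]
wrist_force: [1.6, 0.6, 1.2]
opening: 0.0002
```

```bash
python3 - <<'E'
from workcell import imaging
import cv2
im=imaging.camera("wrist"); cv2.imwrite("pics/w8.png",im)
E
python3 plan.py 0.44 0.2 0.3 180 0 2
```

```text
t 9.7667 pos [ 0.426 -0.078  0.153] rot [-179.485  -23.102    1.265] F [ 0.736 -0.269 -0.252] q [-14.702 -35.977 -34.565  69.245   6.694 165.24 ]
shift cm tool [  7.571 -27.832 -12.494] turn rad [-0.006 -0.403 -0.011]
shift in target axes [  2.319 -27.691 -14.693]
```

View pics/w8.png

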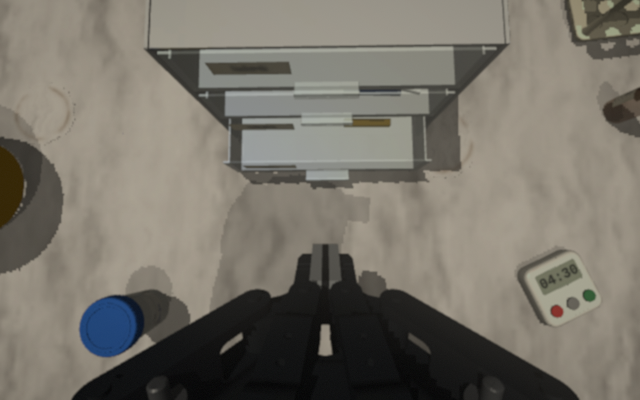

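The top and middle drawers look shut and the bottom one is still open. I'll check with numbers.

Run:
```python
from h import *
np.set_printoptions(precision=4,suppress=True)
for a in [(328,46,.165),(328,95,.125),(328,126,.071),(328,167,.051),(328,179,.017)]: print(a,ray("wrist",*a))
```

```text
(328, 46, 0.165) [ 0.541  -0.0746  0.165 ]
(328, 95, 0.125) [ 0.5322 -0.0749  0.125 ]
(328, 126, 0.071) [ 0.5298 -0.0751  0.071 ]
(328, 167, 0.051) [ 0.4986 -0.0759  0.051 ]
(328, 179, 0.017) [ 0.4931 -0.0762  0.017 ]
```

Request:
servo_tool(moves=[[[0,-0.1,0,1,0,-2.4,0],[0,-0.1,0,0.8,0,-2.6,0],[0,-0.1,0,0.5,0,-2.8,0],[0,-0.1,0,0.3,0,-2.8,0],[0,0,0,0,-1,-2.5,0],[0,0,0,0,-2.5,-1.5,0],[0,0,0,0,-2.5,0,0],[0,0,0,0,-2.5,0,0],[0,0,0,0,-2.5,0,0],[0,0,0,0,-2.5,0,0],[0,0,0,0,-2.5,0,0],[0,0,0,0,0,0,0]]])

```text
time: 10.77
ee_pos: [0.4175, 0.0477, 0.2808]
tcp_rot: [-176.9, 2.6, 4.4]
wrist_force: [0.5, 0.1, 0.7]
opening: 0.0002
```

```bash
python3 plan.py 0.42 0.25 0.3 180 0 2
```

```text
t 10.7667 pos [0.417 0.048 0.281] rot [-176.852    2.567    4.447] F [0.47  0.084 0.718] q [  4.383  -8.675   2.269 103.514   3.145 179.935]
shift cm tool [  1.731 -20.231  -0.891] turn rad [-0.054  0.046  0.041]
shift in target axes [  0.957 -20.211  -1.921]
```

Request:
servo_tool(moves=[[[0,0,-0.12,0,-0.5,0,0],[0,0,-0.12,0,0,0,0],[0,0,-0.12,0,0,0,0],[0,0,-0.12,0,0,0,0],[0,0,-0.12,0,0,0,0],[0,0,-0.12,0,0,0,0],[0,0,-0.12,0,0,0,0],[0,0,-0.12,0,0,0,0],[0,0,-0.12,0,0,0,0],[0,0,-0.12,0,0,0,0],[0,0,-0.12,0,0,0,0],[0,0,-0.12,0,0,0,0]]])

```text
time: 11.77
ee_pos: [0.4174, 0.046, 0.2774]
tcp_rot: [-177.4, -2.9, 89.7]
wrist_force: [-0.2, -0.3, -0.3]
opening: 0.0
```

```bash
python3 plan.py 0.44 0.2 0.32 180 0 90
```

```text
t 11.7667 pos [0.417 0.046 0.277] rot [-177.377   -2.91    89.692] F [-0.211 -0.279 -0.329] q [  4.181  -9.008   1.597 102.995   3.103  94.358]
shift cm tool [15.61   2.017 -3.571] turn rad [-0.046 -0.051 -0.004]
shift in target axes [15.402  2.261 -4.263]
```

Request:
servo_tool(moves=[[[-0.015,-0.017,0,1.5,0.2,-1,0],[-0.015,-0.017,0,2,0.2,-1,0],[-0.015,-0.017,0,2,0.2,-1,0],[0,0,0,2,0.2,-1,0],[0,0,0,2,0.2,0,0],[0,0,0,1.5,0.2,0,0],[0,0,0,0,0,0,0]]])

```text
time: 12.35
ee_pos: [0.4318, 0.1536, 0.3186]
tcp_rot: [179.8, 0.1, 89.6]
wrist_force: [-0.1, 0.3, 0.2]
opening: 0.0001
```

```bash
python3 - <<'E'
from workcell import imaging
import cv2
im=imaging.camera("wrist"); cv2.imwrite("pics/w9.png",im)
E
python3 plan.py 0.44 0.2 0.32 180 0 90; python3 -c "
from workcell import imaging;import pickle;pickle.dump(imaging.calibration('wrist'),open('c9.pkl','wb'))"
```

```text
t 12.4 pos [0.432 0.153 0.319] rot [179.792   0.15   89.607] F [ 0.654 -0.3   -0.425] q [ 19.61   -4.783  10.233 104.872  -0.212 110.003]
shift cm tool [ 4.741  0.81  -0.147] turn rad [ 0.004  0.003 -0.007]
shift in target axes [ 4.735  0.842 -0.138]
```

View pics/w9.png

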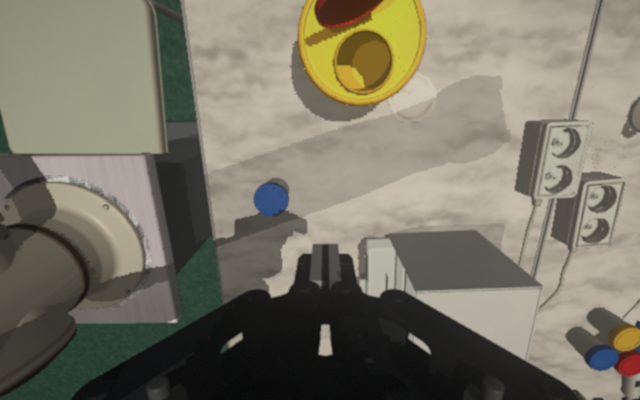

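The tub is at (362,45) and partly cut off at the top of the wrist view. I'll move 9 cm further towards it.

Request:
servo_tool(moves=[[[0,0,0,2,0.3,0,0],[0,0,0,2,0.3,0,0],[0,0,0,2,0.3,0,0],[0,0,0,2,0,0,0],[0,0,0,1.5,0,0,0],[0,0,0,0,0,0,0],[0,0,0,0,0,0,0]]])

```text
time: 12.98
ee_pos: [0.4432, 0.2427, 0.3172]
tcp_rot: [179.8, 0.3, 89.0]
wrist_force: [0.7, -0.9, 0.6]
opening: -0.0002
```

Run:
```python
from workcell import imaging,bot
import cv2,pickle
c=imaging.calibration("wrist"); pickle.dump(c,open('c10.pkl','wb'))
im=imaging.camera("wrist"); cv2.imwrite("pics/w10.png",im); print(bot.get_obs()["ee_pos"])
cv2.imwrite("pics/w10z.png",cv2.resize(im[20:200,230:450],None,fx=3.2,fy=3.2,interpolation=cv2.INTER_CUBIC))
```

```text
[0.44322902 0.24245293 0.31715202]
```

View pics/w10z.png

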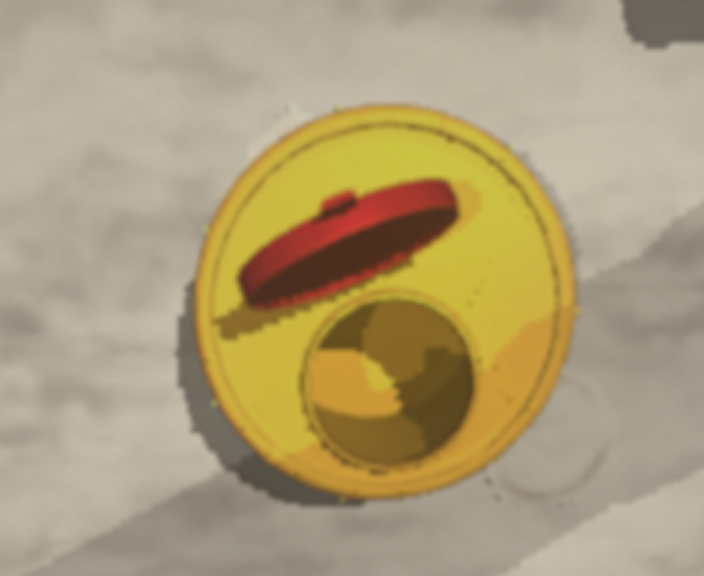

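Run:
```python
from h import *
import cv2,pickle
np.set_printoptions(precision=4,suppress=True)
c=pickle.load(open('c10.pkl','rb'))
P=lambda x,y,z: ray("wrist",(x+.5)/3.2-.5+230,(y+.5)/3.2-.5+20,z,c)
im=cv2.imread("pics/w10.png"); hsv=cv2.cvtColor(im,cv2.COLOR_BGR2HSV)
m=((hsv[...,0]<40)&(hsv[...,1]>130)&(hsv[...,2]>50)).astype(np.uint8)*255; m[:,:250]=0;m[200:]=0;m[:,430:]=0
cs,_=cv2.findContours(m,cv2.RETR_EXTERNAL,cv2.CHAIN_APPROX_NONE);k=max(cs,key=cv2.contourArea)
e=cv2.fitEllipse(cv2.convexHull(k));print(e,"tub",ray("wrist",*e[0],.089,c), e[1][0]/c["fx"])
h=P(387,382,.091); hb=P(388,382,.088);print("hole",h)
tl,tr=P(240,270,.17),P(457,190,.17)
for z in (.13,.15): print(z,P(240,270,z),P(457,190,z),"bottom dark edge",P(265,308,z-.03),P(440,245,z-.03))
d=P(457,190,.13)-P(240,270,.13); d/=np.linalg.norm(d); dd=np.array([d[1],-d[0],0]); print("hinge dir",d,"shut dir",dd, "len .13",np.linalg.norm(P(457,190,.13)-P(240,270,.13)))
print("hinge est",h-0.0425*dd)
t=P(345,217,.17); print("flap top mid @.17",t,"along dd from hinge",(t-(h-.0425*dd))@dd)
print("tab",P(338,195,.17),P(338,195,.1))
```

```text
((349.5570068359375, 114.0269775390625), (117.95457458496094, 123.24198913574219), 20.72981834411621) tub [0.4753 0.3115 0.089 ] 0.399439929641441
hole [0.4767 0.282  0.091 ]
0.13 [0.4242 0.3239 0.13  ] [0.4953 0.3473 0.13  ] bottom dark edge [0.431  0.3105 0.1   ] [0.4945 0.3312 0.1   ]
0.15 [0.4254 0.324  0.15  ] [0.4922 0.3459 0.15  ] bottom dark edge [0.4317 0.3113 0.12  ] [0.4917 0.3308 0.12  ]
hinge dir [0.95   0.3123 0.    ] shut dir [ 0.3123 -0.95    0.    ] len .13 0.07487546935532284
hinge est [0.4635 0.3224 0.091 ]
flap top mid @.17 [0.4573 0.3379 0.17  ] along dd from hinge -0.016712337637833148
tab [0.4553 0.3438 0.17  ] [0.4579 0.3484 0.1   ]
```

Run:
```python
from h import *
for p in [(.4553,.3438,.17),(.4565,.345,.14),(.4579,.3484,.1),(.4573,.3379,.17),(.4635,.3224,.092)]: print(p,(proj("scene",p)-[195,260])*6)
```

```text
(0.4553, 0.3438, 0.17) [212.50504271 227.51923736]
(0.4565, 0.345, 0.14) [218.70949677 277.29031128]
(0.4579, 0.3484, 0.1) [223.43933795 344.36670171]
(0.4573, 0.3379, 0.17) [220.11213452 211.39243934]
(0.4635, 0.3224, 0.092) [264.18983971 292.40234333]
```

```bash
python3 plan.py 0.448 0.368 0.3 180 0 108
```

```text
t 13.0333 pos [0.443 0.242 0.317] rot [179.776   0.297  89.016] F [-0.842 -0.03  -0.232] q [ 28.888   1.662  16.357 104.649  -0.369 119.871]
shift cm tool [12.57   0.255  1.651] turn rad [ 0.003  0.006 -0.331]
shift in target axes [11.793  4.333  1.715]
```

Request:
servo_tool(moves=[[[0,0,-0.11,0,0,0,0],[0,0,-0.11,0,0,0,0],[0,0,-0.11,0,0,0,0],[0,0,0,2,0.73,0.3,0],[0,0,0,2,0.73,0.3,0],[0,0,0,2,0.73,0.3,0],[0,0,0,2,0.73,0.3,0],[0,0,0,2,0.73,0.3,0],[0,0,0,1.8,0.7,0.3,0],[0,0,0,0,0,0,0]]])

```text
time: 13.87
ee_pos: [0.4508, 0.3576, 0.3005]
tcp_rot: [179.6, 0.5, 108.0]
wrist_force: [1.2, 1.0, 0.6]
opening: 0.0002
```

```bash
python3 plan.py 0.448 0.368 0.152 180 0 108
```

```text
t 13.8667 pos [0.451 0.358 0.301] rot [179.641   0.454 107.97 ] F [1.229 0.986 0.624] q [ 38.695  10.741  24.341 103.425  -0.552 110.722]
shift cm tool [ 1.197 -0.036 14.845] turn rad [ 0.006  0.008 -0.   ]
shift in target axes [ 1.079  0.058 14.854]
```

Request:
servo_tool(moves=[[[0,0.004,0,0.6,0,1.5,0],[0,0.004,0,0.6,0,2,0],[0,0,0,0,0,2,0],[0,0,0,0,0,2,0],[0,0,0,0,0,2,0],[0,0,0,0,0,2,0],[0,0,0,0,0,1.5,0],[0,0,0,0,0,1.5,0],[0,0,0,0,0,0,0]]])

```text
time: 14.62
ee_pos: [0.4522, 0.3557, 0.1524]
tcp_rot: [179.4, 0.1, 107.4]
wrist_force: [-0.6, -0.2, -0.8]
opening: -0.0003
```

```bash
python3 - <<'E'
from workcell import imaging,bot
import cv2
im=imaging.camera("scene"); cv2.imwrite("pics/s11.png",cv2.resize(im[220:360,160:310],None,fx=4,fy=4,interpolation=cv2.INTER_CUBIC))
im=imaging.camera("wrist"); cv2.imwrite("pics/w11.png",im);
E
python3 plan.py 0.448 0.368 0.152 180 0 108
```

```text
t 14.7167 pos [0.453 0.357 0.156] rot [179.206  -0.017 107.412] F [-0.804  0.246  0.17 ] q [ 38.35    6.958   3.851  86.146  -0.267 110.936]
shift cm tool [ 1.231 -0.135  0.366] turn rad [ 0.014 -0.    -0.01 ]
shift in target axes [ 1.232 -0.118  0.367]
```

View pics/s11.png

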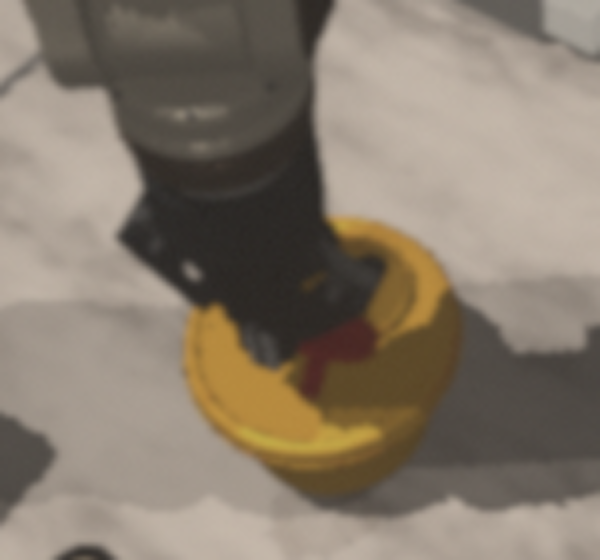

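View pics/w11.png

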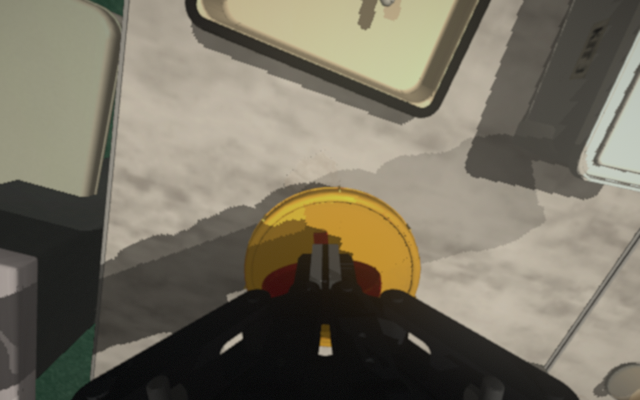

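Run:
```python
from h import *
import pickle
np.set_printoptions(precision=4,suppress=True)
c=pickle.load(open('c10.pkl','rb')); s=imaging.calibration("scene")
f=lambda x,y,k,ox,oy:((x+.5)/k-.5+ox,(y+.5)/k-.5+oy)
hin=np.array([.4635,.3224,.092]);dd=np.array([.3123,-.95,0]);d=np.array([.95,.3123,0])
for a,b in [((338,195),(256,356)),((340,200),(260,345)),((355,195),(270,355))]:
    p=tri(f(*a,3.2,230,20),f(*b,6,195,260),c,s); q=p-hin; print(p,"s",q@dd,"lat",q@d,"z",q[2])
```

```text
[0.453  0.3445 0.0925] s -0.024222174639820102 lat -0.0030576916065166923 z 0.000502360099140009
[0.4531 0.3421 0.0963] s -0.02195605802991363 lat -0.003727427835309568 z 0.004328786314705124
[0.4544 0.3409 0.0864] s -0.02041578027939275 lat -0.0028156995468622595 z -0.005559390604341366
```

Run:
```python
import numpy as np
r=.066;t=.0055
for th in range(96,-1,-8):
    a=np.radians(th); s=r*np.cos(a)-t*np.sin(a)-.009; z=.092+r*np.sin(a)+t*np.cos(a)
    print(th,round(s*100,2),round(z*100,2), np.round(np.array([.4635,.3224])+s*np.array([.3123,-.95]),4))
```

```text
96 -2.14 15.71 [0.4568 0.3427]
88 -1.22 15.82 [0.4597 0.334 ]
80 -0.3 15.8 [0.4626 0.3252]
72 0.62 15.65 [0.4654 0.3165]
64 1.5 15.37 [0.4682 0.3082]
56 2.33 14.98 [0.4708 0.3002]
48 3.11 14.47 [0.4732 0.2929]
40 3.8 13.86 [0.4754 0.2863]
32 4.41 13.16 [0.4773 0.2805]
24 4.91 12.39 [0.4788 0.2758]
16 5.29 11.55 [0.48   0.2721]
8 5.56 10.66 [0.4809 0.2696]
0 5.7 9.75 [0.4813 0.2683]
```

Request:
servo_tool(moves=[[[0,0,0,-0.7,-0.02,0,0],[0,0,0,-0.7,-0.02,0,0],[0,0,0,-0.6,0,0,0],[0,0,0,-0.6,0,0,0],[0,0,0,-0.6,0,0,0],[0,0,0,-0.6,0,0,0],[0,0,0,0,0,0,0]]])

```text
time: 15.3
ee_pos: [0.4672, 0.3161, 0.1621]
tcp_rot: [178.7, -0.2, 107.4]
wrist_force: [-0.6, -0.5, 0.1]
opening: 0.0002
```

```bash
cat > s.py <<'E'
from workcell import bot
import numpy as np
p=bot.get_obs();q=p["ee_pos"]-np.array([.4635,.3224,0])
print("s",(q@[.3123,-.95,0]*100).round(2),"lat",(q@[.95,.3123,0]*100).round(2),"z",(q[2]*100).round(2),p["wrist_force"].round(1),p["tcp_rot"].round(1))
E
python3 s.py;python3 - <<'E'
from workcell import imaging,bot
import cv2
im=imaging.camera("scene"); cv2.imwrite("pics/s12.png",cv2.resize(im[220:360,160:310],None,fx=4,fy=4,interpolation=cv2.INTER_CUBIC))
E
```

```text
s 0.71 lat 0.16 z 16.21 [-0.6 -0.5  0.1] [178.7  -0.2 107.4]
```

View pics/s12.png

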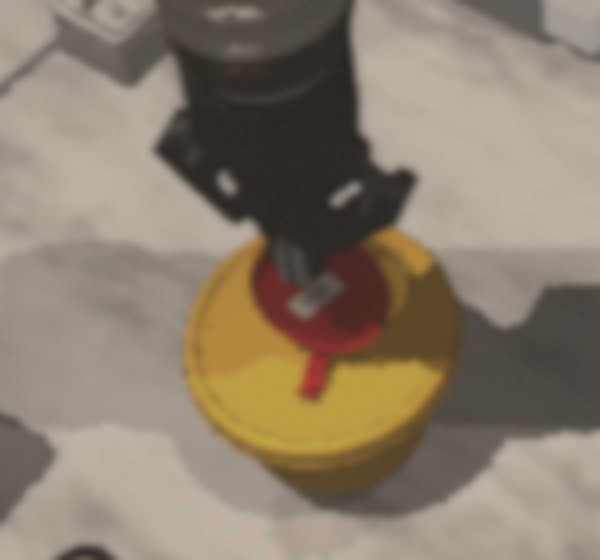

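Request:
servo_tool(moves=[[[0,0,0,-0.4,-0.1,0.5,0],[0,0,0,-0.4,-0.05,0.5,0],[0,0,0,-0.8,0,0.5,0],[0,0,0,-0.8,0,0.6,0],[0,0,0,-0.7,0,0.65,0],[0,0,0,0,0,0,0]]])

```text
time: 15.85
ee_pos: [0.4764, 0.2845, 0.1316]
tcp_rot: [178.7, -0.2, 107.4]
wrist_force: [-0.2, -0.3, -0.1]
opening: -0.0001
```

```bash
python3 s.py
```

```text
s 4.0 lat 0.04 z 13.16 [-0.2 -0.3 -0.1] [178.7  -0.2 107.4]
```

Request:
servo_tool(moves=[[[0,0,0,-0.6,0,0.7,0],[0,0,0,-0.5,0,0.8,0],[0,0,0,-0.3,0,0.8,0],[0,0,0,-0.15,0,0.4,0],[0,0,0,0,0,0,0]]])

```text
time: 16.27
ee_pos: [0.4816, 0.2677, 0.1004]
tcp_rot: [178.8, -0.2, 107.4]
wrist_force: [-0.7, 0.1, 0.6]
opening: 0.0
```

```bash
python3 s.py
```

```text
s 5.76 lat 0.01 z 10.04 [-0.7  0.1  0.6] [178.8  -0.2 107.4]
```

Now small presses down, watching the force.

Request:
servo_tool(moves=[[[0,0,0,0,0,0.15,0],[0,0,0,0,0,0.15,0],[0,0,0,0,0,0,0]]])

```text
time: 16.52
ee_pos: [0.4817, 0.2674, 0.0975]
tcp_rot: [178.8, -0.2, 107.4]
wrist_force: [-1.3, -1.3, 3.0]
opening: 0.0001
```

Request:
servo_tool(moves=[[[0,0,0,0,0,0.12,0],[0,0,0,0,0,0,0]]])

```text
time: 16.68
ee_pos: [0.4818, 0.2675, 0.0976]
tcp_rot: [178.7, -0.1, 107.4]
wrist_force: [-1.4, -0.6, 1.9]
opening: -0.0002
```

Request:
servo_tool(moves=[[[0,0,0,0,0,0.25,0],[0,0,0,0,0,0.25,0]]])

```text
time: 16.85
ee_pos: [0.4826, 0.2677, 0.0961]
tcp_rot: [178.5, -0.1, 107.4]
wrist_force: [-9.8, -6.2, 23.7]
opening: -0.0001
```

Request:
servo_tool(moves=[[[0,0,0,0,0,-1,0],[0,0,0,0,0,-2,0],[0,0,0,0,0,-2,0],[0,0,0,0,0,-2.5,0],[0,0,0,0,0,-2.5,0],[0,0,0,0,0,-2.5,0],[0,0,0,-2,0,-2.5,0],[0,0,0,-2,0,-2.5,0],[0,0,0,-2.5,0,-1.5,0],[0,0,0,-2.5,0,0,0],[0,0,0,0,0,0,0],[0,0,0,0,0,0,0]]])

```text
time: 17.85
ee_pos: [0.5052, 0.1789, 0.2967]
tcp_rot: [178.3, -0.1, 107.7]
wrist_force: [-0.4, 0.7, 0.3]
opening: -0.0002
```

```bash
python3 - <<'E'
from workcell import imaging,bot
import cv2,pickle
c=imaging.calibration("wrist"); pickle.dump(c,open('c13.pkl','wb'))
for n in ("wrist","scene","top"): cv2.imwrite(f"pics/{n}13.png",imaging.camera(n))
s=cv2.imread("pics/scene13.png");cv2.imwrite("pics/s13.png",cv2.resize(s[110:350,190:400],None,fx=2.5,fy=2.5,interpolation=cv2.INTER_CUBIC))
E
python3 s.py
```

```text
s 14.82 lat -0.55 z 29.57 [-0.   0.1 -0.8] [ 1.784e+02 -1.000e-01  1.078e+02]
```

View pics/wrist13.png

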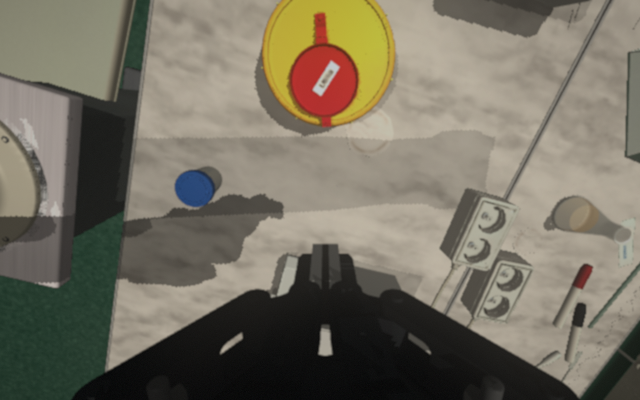

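View pics/s13.png

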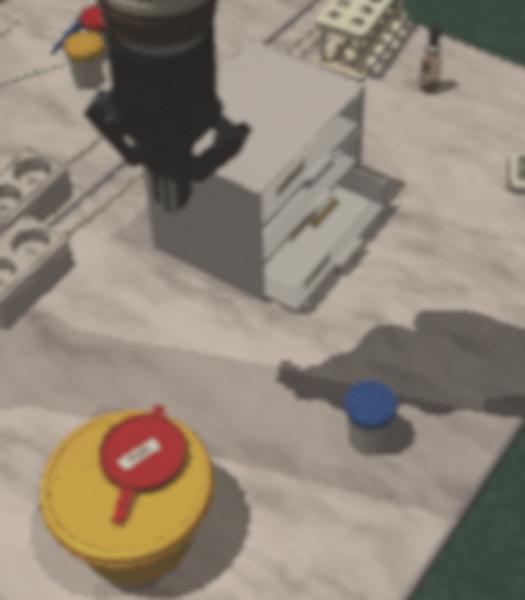

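View pics/top13.png

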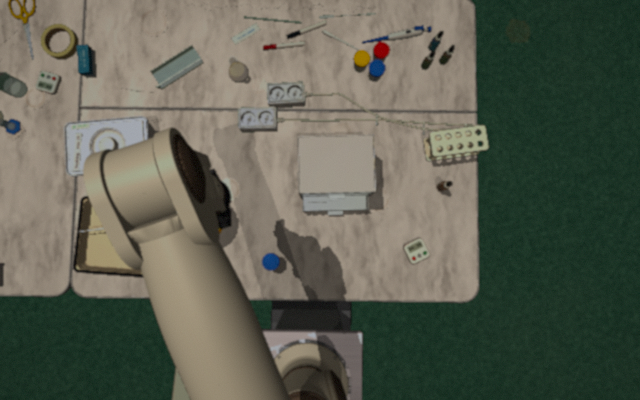

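```bash
python3 - <<'E'
from h import *
import cv2,pickle
np.set_printoptions(precision=4,suppress=True)
for f in ("scene0","scene13"):
    im=cv2.imread(f"pics/{f}.png").astype(int); m=((im[...,2]-im[...,0]>60)&(im[...,1]>im[...,0]+40)).astype(np.uint8)
    k=np.zeros_like(m);k[260:350,190:290]=m[260:350,190:290]
    cs,_=cv2.findContours(k,cv2.RETR_EXTERNAL,cv2.CHAIN_APPROX_NONE);c=max(cs,key=cv2.contourArea);x=cv2.boundingRect(c);print(f,x)
a=cv2.imread("pics/top0.png",0);b=cv2.imread("pics/top13.png",0);a0=cv2.imread("pics/scene0.png",0);b0=cv2.imread("pics/scene13.png",0)
def sh(a,b,y0,y1,x0,x1):
    r=cv2.matchTemplate(b[y0-4:y1+4,x0-4:x1+4],a[y0:y1,x0:x1],cv2.TM_CCOEFF_NORMED);_,v,_,l=cv2.minMaxLoc(r);return l[0]-4,l[1]-4,round(v,3)
print("unit top",sh(a,b,130,192,292,380),"cup",sh(a,b,252,270,262,280),"timer",sh(a,b,238,266,402,430),"dropper",sh(a,b,176,196,436,456))
print("tub bottom scene",sh(a0,b0,320,346,205,275),"tub rim left",sh(a0,b0,280,335,203,225))
E
python3 - <<'E'
import cv2
a=cv2.imread("pics/wrist13.png");cv2.imwrite("pics/w13z.png",cv2.resize(a[0:150,240:420],None,fx=4,fy=4,interpolation=cv2.INTER_CUBIC))
E
```

```text
scene0 (206, 274, 69, 63)
scene13 (206, 274, 69, 64)
unit top (0, 0, 0.995) cup (0, 0, 0.971) timer (0, 0, 0.868) dropper (0, 0, 0.999)
tub bottom scene (0, 0, 1.0) tub rim left (0, 0, 0.383)
```

View pics/w13z.png

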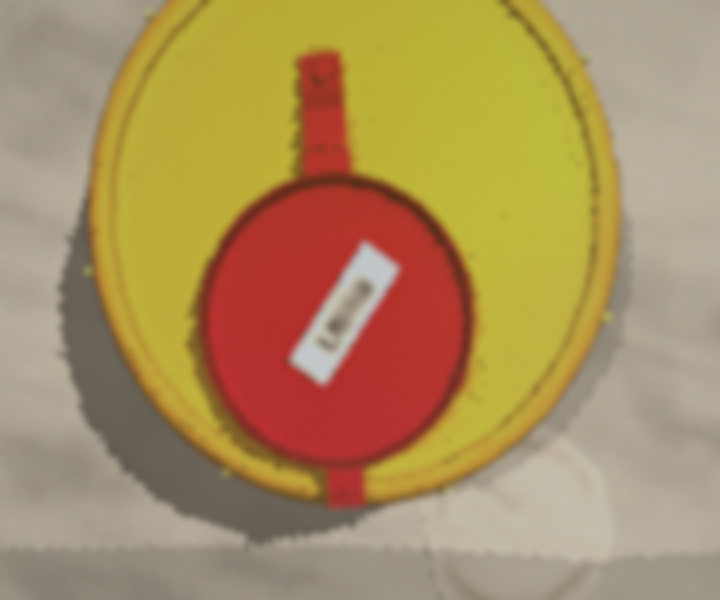

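The flap lies flat, and nothing else has moved by a full pixel in the fixed views. I'm handing in.

```bash
python3 -c "
from workcell import bot
print(bot.job_done()); print(bot.get_obs()['time'])"
```

```text
the job is handed in; nothing more can be done
None
the job is handed in; nothing more can be done
```

I pushed the top drawer home, then the middle one, then tipped the red flap over and followed it down until it lay shut. I used only the closed fingertips, and handed in at about 18 s.

**Drawers:** Both stopped hard at TCP x ≈ 0.534 with about 4 N, right at the housing front. In the wrist image their lips end at 0.532 (top) and 0.530 (middle), where a shut drawer's should be (about 0.529). The bottom drawer is still open. Its lip gives about 36 mm and its front rim about 42 mm; these disagree, but both are rough.

**Flap:** The fingertip stopped at z = 0.0975, the height expected for a shut flap, and the last wrist view shows the flap flat on the lid. My last press was firmer than planned, about 24 N downwards with about 12 N sideways.

**Everything else:** Comparing first and last pictures, the unit, cup, timer and dropper bottle show no shift at whole-pixel accuracy. The timer match was weaker (0.87). For the tub, the lower part matched exactly. One check on its left rim matched poorly (0.38), probably from changed shadow or the flap, and its outline was the same to within a pixel.

An early 60° tilt ran joint 2 to the edge of its range (-48.50 of -48.56 degrees). The tool drifted a few centimetres through free air there, then I used a 35° tilt instead.

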